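# Put the washed feeding cups back in the gecko's feeding stand

## Robot

A 6-joint arm with a two-finger parallel gripper is mounted at the origin on the work surface. World frame = base frame: x ahead of the robot, y to its left, z up, the work surface at z = 0. Lengths are in m, angles in rad, forces in N, time in s.
With the tool pointing down it reaches from about 0.275 to 0.75 m from the base axis. Payload 10.2 kg.
Tool frame: the origin (TCP) lies on the centre line of the jaws, within the pads' length; the fingertips stand 22 mm ahead of it and the grasp point (between the pads) lies 3 mm ahead of it (env.tip_extent is the distance from the TCP to the fingertips, in m); z points along the fingers, x is the direction in which the jaws open and shut, and the axes are right-handed (so a half turn about z gives the same grasp; the last joint's range is limited). The gripper opens to 85 mm and grips with 20 to 120 N. Pads are 22 mm wide; open, the fingers measure 114 mm over their backs; the gripper's body (76 mm by 85 mm) begins 54 mm behind the grasp point. The pads swing forward as they close: fully open they stand 13 mm farther back than shut.
Start: joints at [1.081, 0.313, 1.498, -0, 1.331, -0.223], TCP at [0.138, 0.506, 0.253] pointing down, gripper open.
Joint ranges: [-2.94, 2.94], [-0.97, 2.17], [0.19, 2.56], [-1.23, 4.37], [0.02, 3.11], [-2.88, 2.88]. Speed limits (rad/s): [2.39, 2.39, 3.01, 3.14, 3.14, 3.14].

## Interface

Orientations are given as [roll, pitch, yaw] about the fixed x, y, z axes, in that order (R = Rz(yaw) Ry(pitch) Rx(roll)).
In Python, from plant import env, capture, job_done gives the robot as it stands.
- The arm moves only by the shell command python3 -m creep 'ROWS' [OPENING] [FORCE]. ROWS is JSON, a list that holds one entry, the list of rows, each a list of 6 numbers: the shift along the tool's x, y, z in mm, then the turn, a rotation vector about the tool's x, y, z in rad. In form: [[[x, y, z, rx, ry, rz], ...]]. A call has 1 to 20 rows; each row shifts and turns the commanded pose from where the row before left it, along the tool's axes as they then stand; what a row does not reach is not made up. A row lasts 1/8 s, in which the tool goes at most 62.5 mm and 10.7 degrees, less where a joint would pass 70% of its speed; a pose out of reach is approached as far as the arm can. A call is refused whole if a number of a shift passes 62.5 or a number of a turn 0.188, either way. A call with a gripper value outside its range is refused whole. OPENING is the opening in per cent of the stroke, from 0 (shut) to 100 (fully open), set as the call begins (- or left out, the last holds). The fingers move at their own pace and stop on an object; FORCE is the grip in N (left out, the last holds). Time passes only in rows, so rows that do not move let the fingers close. It gives the time, the measured TCP pose, the force and the opening at its end, in the units of the state.
- env.read_state(): the state, without advancing time (a new reading comes with each control period).
- capture(name): name is "scene" or "top"; returns a dict with "image" (420x560x3 uint8, red, green, blue), "range_z" (420x560 float32, m along the optical axis (not along the pixel's ray), 0 where there is no reading), "fx", "fy", "cx", "cy" (pixels), "rvec" (rotation vector, rad) and "tvec" (3), from world to camera coordinates, as OpenCV has them. Camera axes: x right, y down, z forward; pixel columns grow to the right and rows downward; lengths in m; the calibration is good to about 2 mm. A picture is of the moment at which its call begins.
- job_done(): hands the job in, once; it reports no verdict.
The state is a dict: "time_s": time; "qpos": joint angles; "qvel": joint speeds; "joint_efforts": joint torques, N m; "ee_pos": TCP position; "tcp_rot": TCP orientation; "wrist_force": force on the tool from outside, world axes, zero at the start; "ft_torque": the same for the moment, N m; "width": opening from 0.0 (shut) to 1.0 (fully open).
Only numpy, scipy, OpenCV 4.12 (cv2) and the standard library are available. Lean on these libraries where they do the work, as an engineer would, in place of code of your own. Each camera call takes 0.05 s, during which the arm holds its last target. There are 200 camera calls.

## Task

Put the two washed orange feeding cups back into the feeding stand, one in each square pocket, open side up and standing fully down on the stand's shelf. One of them was left upside down to dry and has to be turned the right way up, which takes laying it on its side and gripping it afresh. Leave the jar, the trays and the spoon where they are.

Things in the scene. Friction and masses are not known exactly. Their poses are not given: they have to be found in the camera images.
- cup_up: Square orange hard-plastic feeding cup, about 45 g, starting the right way up. 44 mm tall; outside 40 x 40 mm at the foot, widening evenly to 44 x 44 mm at the open mouth; walls and floor 3 mm, no rim. Origin: centre of the foot's underside; z points out through the mouth, x and y are square to its flat sides. It also lies steadily on a side.
- cup_down: A second cup of the same make, size and colour that starts upside down, mouth on the ledge: its origin (centre of the foot's underside) is then 44 mm above the ledge and its z axis points down. x and y are square to its flat sides.
- cup_up_mouth (a point): Centre of the mouth of cup_up, 44 mm from its origin along its z.
- cup_down_mouth (a point): Centre of the mouth of cup_down, 44 mm from its origin along its z.
- stand: Dark plywood feeding stand, does not move. 100 (x) x 200 mm (y); deck 9 mm thick, top 58 mm above the ledge. Two square pockets through the deck, 46 x 46 mm, edges along x and y, centred 45 mm either side of its centre along y. Under the deck is a shelf, top 38 mm above the ledge: a cup stands on it and rises 24 mm above the deck. Origin: centre of its underside, z up.
- pocket_left (a point): Centre of the pocket at the stand's +y side, on the shelf's top (20 mm below the deck's top); axes as the stand.
- pocket_right (a point): Centre of the pocket at the stand's -y side, on the shelf's top (20 mm below the deck's top); axes as the stand.
- jar: Frosted glass jar with a steel twist lid, 74 mm across, 111 mm tall, loose; origin under its centre. To be left alone.
- tray1: Lowest of three loose teal feeder trays stacked on one another, each 130 (x) x 190 (y) x 30 mm, the stack 90 mm tall; origin under its centre. To be left alone.
- tray3: Top tray of the stack; origin under its centre, 60 mm above the ledge. To be left alone.
- spoon: Stainless spoon, 170 mm long along its x, lying flat and low on the ledge; origin near its middle. To be left alone.
Not all that is in view belongs to the job. Leave any purple or white look-alike of the cup_up alone.

How it is judged:
At the end, for the whole second after the job is handed in: Each pocket holds one cup, open side up: foot within 6 mm of the pocket's centre and within 3 mm of the shelf's top, upright within 0.08 rad, both at rest (((horizontal distance between cup_up and pocket_left below 0.006 m and horizontal distance between cup_down and pocket_right below 0.006 m) or (horizontal distance between cup_up and pocket_right below 0.006 m and horizontal distance between cup_down and pocket_left below 0.006 m)) and z of cup_up in the frame of pocket_left between -0.003 and 0.003 m and z of cup_down in the frame of pocket_left between -0.003 and 0.003 m and z of each of cup_up_mouth, cup_down_mouth in the frame of pocket_left above 0.041 m and angle between each of cup_up, cup_down's own z axis and vertical below 0.08 rad and linear speed of each of cup_up, cup_down below 0.01 m/s); the robot touches nothing.
It fails at once if the jar is shifted by more than 20 mm or tipped (distance of jar from where it was at the start of the episode above 0.02 m or angle between jar's own z axis and vertical above 0.2 rad).
It fails at once if the stack of trays is shifted by more than 20 mm (distance of any of tray1, tray3 from where it was at the start of the episode above 0.02 m).
It fails at once if the spoon is shifted by more than 20 mm (distance of spoon from where it was at the start of the episode above 0.02 m).
It also fails if it takes over 72 s, if anything falls off the work surface, if the arm or the gripper's body presses on something with over 40 N, if the wrist force passes 120 N, or if a joint passes its speed limit or range.

## Working session

There is one attempt and no reset: what is moved stays moved. The work goes in short steps, Python scripts to look and compute and a shell command to move; the robot and the scene stay as the last step left them, time stands still between calls to the robot, and variables do not carry over. Pictures are saved under pics/ and viewed, about 8 in all and at most 12, crops included, and the job is handed in when it is done.

```bash
mkdir -p pics; ls; cat > h.py <<'E'
import numpy as np,cv2
from plant import env,capture
def cam(n):
    c=capture(n);R=cv2.Rodrigues(np.array(c['rvec'],float))[0];t=np.array(c['tvec'],float).ravel()
    return c,R,t
def pts(c,R,t):
    z=c['range_z'];v,u=np.mgrid[:z.shape[0],:z.shape[1]]
    P=np.stack([(u-c['cx'])/c['fx']*z,(v-c['cy'])/c['fy']*z,z],-1)
    W=(P-t)@R; W[z==0]=np.nan
    return W
def save(c,name):cv2.imwrite('pics/'+name,c['image'][...,::-1])
E
python3 - <<'E'
from h import *
print(env.read_state())
ims=[]
for n in('scene','top'):
    c,R,t=cam(n);save(c,n+'0.png');W=pts(c,R,t)
    print(n,'cam at',-R.T@t,'view dir',R[2],c['fx'])
    h=cv2.cvtColor(c['image'],cv2.COLOR_RGB2HSV)
    m=((h[...,0]>5)&(h[...,0]<20)&(h[...,1]>140)&(h[...,2]>80)).astype(np.uint8)
    k,l,s,ce=cv2.connectedComponentsWithStats(m)
    for i in range(1,k):
        if s[i,4]>80:
            w=W[l==i];print(s[i],ce[i].round(),np.nanmin(w,0).round(3),np.nanmax(w,0).round(3),np.nanmedian(w,0).round(3))
E
```

```text
pics
{'time_s': 0.0, 'qpos': array([ 1.08061991e+00,  3.13477796e-01,  1.49846181e+00,  1.41832563e-05,
        1.33099233e+00, -2.23372029e-01]), 'qvel': array([-0.00033309,  0.00040351, -0.00016783,  0.00056631, -0.00044932,
        0.00206909]), 'joint_efforts': array([ 8.26854966e-05, -4.12261641e+01, -2.59748411e+01, -8.49124513e-05,
        4.04350998e-03, -1.00661973e-05]), 'ee_pos': array([0.13829771, 0.50621429, 0.25271153]), 'tcp_rot': array([-3.14128255e+00,  1.30296247e-03,  1.30398876e+00]), 'wrist_force': array([-0.16870867,  0.51548885,  0.55772462]), 'ft_torque': array([-0.02541086,  0.01965862, -0.01515976]), 'width': 0.9993245799099689}
scene cam at [1.33074663 0.04158366 0.82890298] view dir [-0.71512298 -0.10747763 -0.69068639] 383.08118009831253
[ 175    1   92   63 2806] [226.  39.] [-1.262 -0.693  0.077] [-0.39  -0.296  0.108] [-0.577 -0.501  0.101]
[266   0  23  28 204] [274.   8.] [-1.256 -0.386  0.097] [-0.723 -0.194  0.255] [-0.826 -0.303  0.107]
[177  63  80  20 997] [217.  72.] [-1.909 -1.351 -0.756] [-0.387 -0.301  0.068] [-0.401 -0.495  0.022]
[179  84 
[... 483 characters left out ...]
 0.028]
[373 217  42  12 302] [393. 222.] [0.511 0.2   0.034] [0.576 0.314 0.063] [0.543 0.261 0.057]
[356 218  17  11 131] [364. 223.] [0.523 0.156 0.036] [0.585 0.199 0.061] [0.548 0.178 0.039]
top cam at [ 0.31081701 -0.05590641  1.34456452] view dir [ 0.16596669  0.01016039 -0.98607901] 435.4875247445583
[201 198  13  14 148] [207. 205.] [0.537 0.16  0.033] [0.579 0.196 0.057] [0.557 0.18  0.038]
[264 198  16  16 212] [271. 206.] [ 0.536 -0.042 -0.008] [0.589 0.007 0.049] [ 0.563 -0.016  0.01 ]
[172 202  13  13 148] [177. 208.] [0.523 0.248 0.031] [0.565 0.287 0.055] [0.545 0.269 0.037]
[336 203  18  19 187] [345. 211.] [ 0.52  -0.266  0.007] [ 0.571 -0.218  0.052] [ 0.547 -0.241  0.044]
```

```bash
python3 - <<'E'
import cv2
a=cv2.imread('pics/scene0.png');b=cv2.imread('pics/top0.png')
cv2.imwrite('pics/s1.png',cv2.resize(a[130:380,130:530],(800,500),interpolation=3))
cv2.imwrite('pics/t1.png',cv2.resize(b[130:390,100:440],(784,600),interpolation=3))
E
```

```text
(no output)
```

View pics/s1.png

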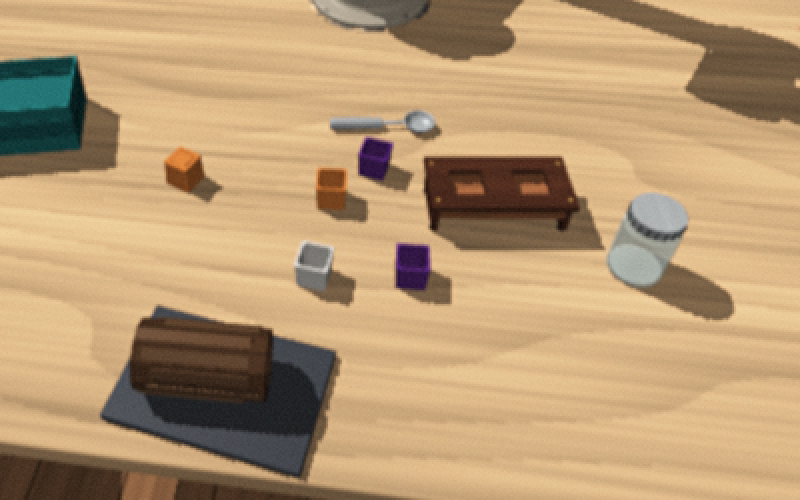

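View pics/t1.png

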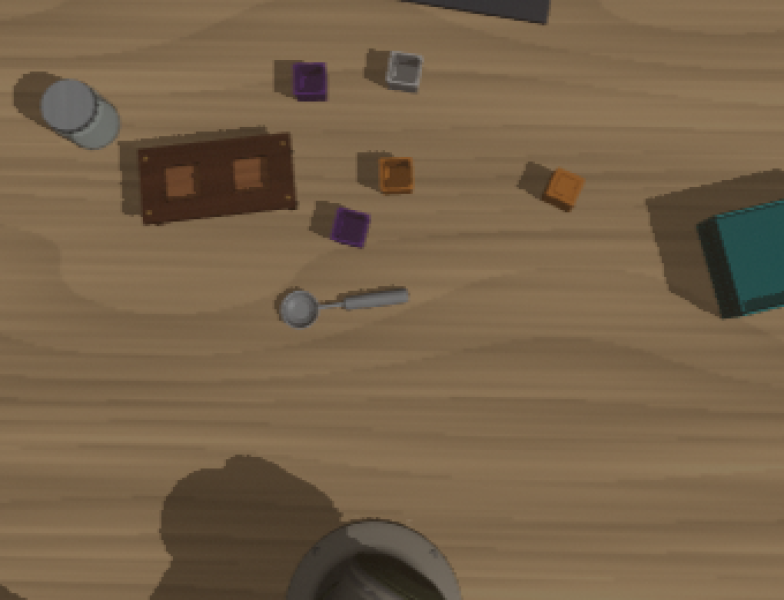

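Scene picture, in full-image pixels: the right-way-up orange cup is at about (295,224) and the upside-down orange one at (222,214). Look-alikes are two purple cups at about (317,209) and (337,263), a white cup at (287,263), and the orange shelf showing through the stand's pockets at (364,221) and (397,221). I choose the two orange cups outside the stand, and now measure them with a close crop.

```bash
cat >> h.py <<'E'
def plane(c,R,t,uv,z):
    uv=np.atleast_2d(uv).astype(float)
    d=np.c_[(uv[:,0]-c['cx'])/c['fx'],(uv[:,1]-c['cy'])/c['fy'],np.ones(len(uv))]@R
    o=-R.T@t
    return o+d*((z-o[2])/d[:,2])[:,None]
def rect(P):
    (x,y),(a,b),an=cv2.minAreaRect((P[:,:2]*1000).astype(np.float32))
    return np.round([x,y,a,b,an],1)
def orange(c):
    h=cv2.cvtColor(c['image'],cv2.COLOR_RGB2HSV)
    return (h[...,0]>5)&(h[...,0]<20)&(h[...,1]>140)&(h[...,2]>80)
def cups(n='top'):
    "orange blobs -> (blob px, rect of the pixels with z>.035 cast on .044)"
    c,R,t=cam(n);W=pts(c,R,t);k,l,s,ce=cv2.connectedComponentsWithStats(orange(c).astype(np.uint8))
    for i in range(1,k):
        if 80<s[i,4]<600:
            for zc in(.02,.036):
                v,u=np.where((l==i)&(W[...,2]>zc));
                if len(v)>20:
                    P=plane(c,R,t,np.c_[u,v],.044);print(n,ce[i].round(),zc,len(v),rect(P),P[:,:2].mean(0).round(4),'z90',np.nanpercentile(W[l==i][:,2],90).round(3))
    return c,R,t,W
E
python3 - <<'E'
from h import *
c,R,t,W=cups('top')
h=cv2.cvtColor(c['image'],cv2.COLOR_RGB2HSV)
near=(abs(W[...,0]-.55)<.12)&(abs(W[...,1]-.22)<.14)
dk=near&(W[...,2]>.045)&(W[...,2]<.07)&(h[...,2]<110)
dk=dk.astype(np.uint8);k,l,s,ce=cv2.connectedComponentsWithStats(dk);i=1+np.argmax(s[1:,4]);v,u=np.where(l==i)
P=plane(c,R,t,np.c_[u,v],.058);print('deck',rect(P),s[i],np.nanmedian(W[l==i],0))
# holes in deck
fill=cv2.drawContours(np.zeros_like(dk),cv2.findContours((l==i).astype(np.uint8),0,2)[0],-1,1,-1)
hole=((fill==1)&(l!=i)).astype(np.uint8)
k,l2,s,ce=cv2.connectedComponentsWithStats(hole)
for j in range(1,k):
    if s[j,4]>60:
        v,u=np.where(l2==j);P=plane(c,R,t,np.c_[u,v],.058);print('hole',rect(P),s[j])
# everything tall, for obstacles
m=((W[...,2]>.02)&(W[...,0]>.3)&(W[...,0]<.9)).astype(np.uint8)
k,l3,s,ce=cv2.connectedComponentsWithStats(m)
for j in range(1,k):
    if s[j,4]>60: w=W[l3==j];print('obj',np.nanpercentile(w,5,0).round(3),np.nanpercentile(w,95,0).round(3),s[j,4])
im=c['image'][...,::-1]
a=cv2.resize(im[185:230,250:370],(800,300),interpolation=3)
c2,_,_=cam('scene');b=cv2.resize(c2['image'][190:250,200:320,::-1],(800,300)  ,interpolation=3)
cv2.imwrite('pics/crop.png',np.vstack([a,b]))
E
```

```text
top [207. 205.] 0.02 143 [555.9 178.6  38.9  35.4   8.2] [0.556  0.1783] z90 0.041
top [207. 205.] 0.036 115 [555.9 178.6  38.2  35.4   8.4] [0.5564 0.1789] z90 0.041
top [271. 206.] 0.02 96 [557.4 -20.1  46.5  42.5   1.5] [ 0.5597 -0.0183] z90 0.045
top [271. 206.] 0.036 72 [558.9 -20.1  43.4  42.7   1.2] [ 0.5594 -0.0198] z90 0.045
top [177. 208.] 0.02 147 [544.1 265.6  37.6  36.5   3.5] [0.5437 0.2671] z90 0.042
top [177. 208.] 0.036 108 [544.  267.1  37.5  33.6   3.3] [0.5435 0.2677] z90 0.042
top [345. 210.] 0.02 184 [ 545.2 -240.5   40.4   44.3   63.8] [ 0.546 -0.241] z90 0.047
top [345. 210.] 0.036 176 [ 546.3 -241.6   40.    40.9   66.5] [ 0.5463 -0.2416] z90 0.047
deck [546.2 214.4 101.2 200.8   7.5] [ 160  187   69   40 1777] [0.54546313 0.21436933 0.05775452]
hole [551.8 170.8  43.8  47.3   8.4] [200 198  17  16 211]
hole [540.1 258.5  44.1  44.4   7.5] [172 201  16  16 216]
obj [ 0.834 -0.202  0.056] [ 0.894 -0.066  0.097] 1259
obj [ 0.68  -0.048  0.023] [ 0.724 -0.007  0.047] 118
obj [0.665 0.079 0.022] [0.708 0.122 0.048] 125
obj [0.593 0.363 0.033] [0.654 0.422 0.114] 713
obj [0.499 0.125 0.036] [0.593 0.304 0.062] 2199
obj [ 0.538 -0.041  0.022] [0.58  0.001 0.048] 106
obj [ 0.525 -0.26   0.027] [ 0.565 -0.22   0.048] 205
obj [ 0.401 -0.621  0.056] [ 0.529 -0.437  0.09 ] 3243
obj [0.466 0.018 0.023] [0.509 0.061 0.046] 94
```

View pics/crop.png

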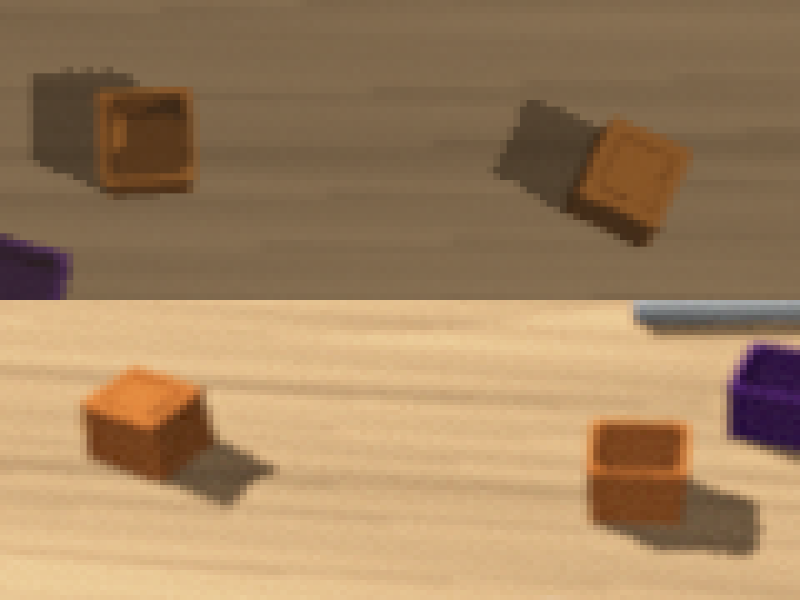

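The crop shows the chosen pair: top view left is orange and open upward, px (271,206); right is orange with its foot up, px (345,210). The purple cup stays at the edge of the crop. The deck measures 101 x 201 mm at z 0.058, the mouth 43 mm and the foot 40 mm, which agrees with the description. First move is over cup_up at (0.559, -0.020).

```bash
cat >> h.py <<'E'
from scipy.spatial.transform import Rotation as Ro
def to(x,y,z,yaw,a=0):
    """yaw deg of tool x (tool down), then tilt a deg about tool x; prints turn (tool axes, rad) to do first, then shift mm in the turned axes"""
    s=env.read_state();R0=Ro.from_euler('xyz',s['tcp_rot'])
    R1=Ro.from_euler('xyz',[np.pi,0,np.radians(yaw)])*Ro.from_rotvec([np.radians(a),0,0])
    print('t',round(s['time_s'],2),'pos',s['ee_pos'].round(4),'F',s['wrist_force'].round(1),'w',round(s['width'],3),'q',s['qpos'].round(2))
    d=np.array([x,y,z])-s['ee_pos']
    print('turn',(R0.inv()*R1).as_rotvec().round(3),'shift',(R1.inv().apply(d)*1000).round(1))
E
python3 -m creep '[[[0,0,0,0,0,-0.145],[0,0,0,0,0,-0.145],[-38.2,29.2,8.8,0,0,0],[-38.2,29.2,8.8,0,0,0],[-38.2,29.2,8.8,0,0,0],[-38.2,29.2,8.8,0,0,0],[-38.2,29.2,8.8,0,0,0],[-38.2,29.2,8.8,0,0,0],[-38.2,29.2,8.8,0,0,0],[-38.2,29.2,8.8,0,0,0],[-38.2,29.2,8.8,0,0,0],[-38.2,29.2,8.8,0,0,0],[-38.2,29.2,8.8,0,0,0],[-38.2,29.2,8.8,0,0,0],[-38.2,29.2,8.8,0,0,0],[-38.2,29.2,8.8,0,0,0],[0,0,0,0,0,0]]]' 100
python3 -c "
from h import *
print(env.tip_extent);to(.559,-.020,.047,91.3)"
```

```text
time_s: 2.33
ee_pos: [0.5603, -0.021, 0.1289]
tcp_rot: [-3.141, -0.0, 1.591]
wrist_force: [-0.4, 0.8, -0.6]
width: 1.001
0.022
t 2.33 pos [ 0.5603 -0.021   0.1289] F [-0.4  0.8 -0.6] w 1.001 q [-0.25  0.51  1.54 -0.    1.08 -1.84]
turn [-0.001 -0.    -0.003] shift [ 1.  -1.3 81.9]
```

```bash
python3 -m creep '[[[0.5,-0.7,28,0,0,0],[0.5,-0.6,28,0,0,0],[0,0,20,0,0,0],[0,0,8,0,0,0],[0,0,0,0,0,0]]]' 100
python3 -m creep '[[[0,0,0,0,0,0],[0,0,0,0,0,0],[0,0,0,0,0,0],[0,0,0,0,0,0],[0,0,0,0,0,0],[0,0,0,0,0,0]]]' 40 30
python3 -m creep '[[[0,0,-25,0,0,0],[0,0,-35,0,0,0],[0,0,-35,0,0,0],[0,0,0,0,0,0]]]'
python3 -c "
from h import *
to(.5521,.1698,.14,97.5)
c,R,t=cam('scene');cv2.imwrite('pics/g1.png',cv2.resize(c['image'][130:270,200:420,::-1],(800,509),interpolation=3))"
```

```text
time_s: 2.95
ee_pos: [0.558, -0.0174, 0.0463]
tcp_rot: [-3.141, -0.0, 1.594]
wrist_force: [0.3, -0.3, 0.1]
width: 1.003
time_s: 3.7
ee_pos: [0.5585, -0.0178, 0.0469]
tcp_rot: [3.141, 0.0, 1.594]
wrist_force: [-1.4, 1.1, 6.3]
width: 0.507
time_s: 4.2
ee_pos: [0.5593, -0.018, 0.1436]
tcp_rot: [3.137, 0.001, 1.594]
wrist_force: [-0.0, 0.2, -1.2]
width: 0.507
t 4.2 pos [ 0.5593 -0.018   0.1436] F [-0.   0.2 -1.2] w 0.507 q [-0.24  0.49  1.54  0.    1.11 -1.84]
turn [ 0.005  0.002 -0.108] shift [187.1  17.4   3.6]
```

View pics/g1.png

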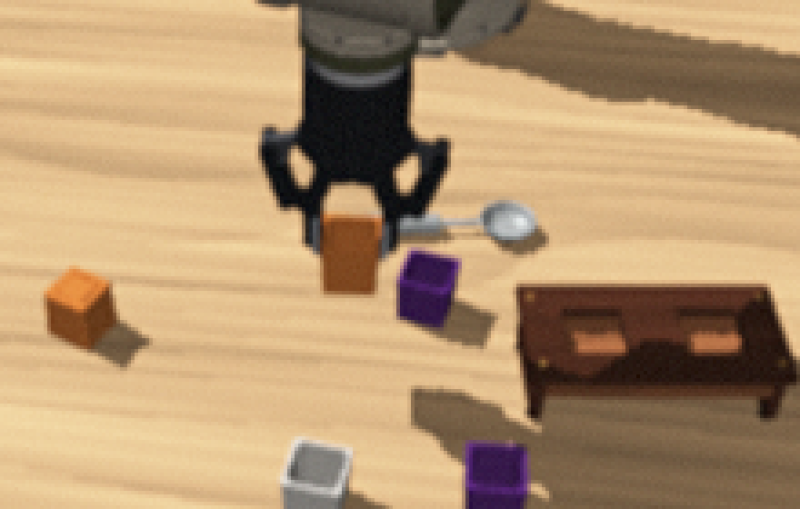

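The cup is held upright between the pads (crop px 350,255; width 43 mm), and the other objects are unmoved. Next, over the right pocket.

```bash
python3 -m creep '[[[0,0,0,0,0,-0.108],[37,3.4,1,0,0,0],[37,3.4,1,0,0,0],[37,3.4,1,0,0,0],[37,3.4,1,0,0,0],[37,3.4,0,0,0,0],[0,0,0,0,0,0],[0,0,0,0,0,0]]]'
python3 -c "
from h import *
to(.5521,.1698,.14,97.5)"
```

```text
time_s: 5.25
ee_pos: [0.5505, 0.1674, 0.1361]
tcp_rot: [-3.14, 0.0, 1.702]
wrist_force: [-0.2, -0.6, -0.9]
width: 0.511
t 5.25 pos [0.5505 0.1674 0.1361] F [-0.2 -0.6 -0.9] w 0.511 q [ 0.09  0.54  1.49 -0.    1.12 -1.61]
turn [-0.002  0.     0.   ] shift [ 2.2  1.9 -3.9]
```

```bash
python3 -m creep '[[[2.2,1,10,0,0,0],[0,0,14,0,0,0],[0,0,0,0,0,0],[0,0,0,0,0,0]]]'
python3 -c "
from h import *
to(.5521,.1698,.086,97.5)"
python3 -m creep '[[[0,0,6,0,0,0],[0,0,6,0,0,0],[0,0,0,0,0,0]]]'
python3 -c "
from h import *
to(.5521,.1698,.086,97.5)"
```

```text
time_s: 5.75
ee_pos: [0.5517, 0.17, 0.1131]
tcp_rot: [3.142, 0.0, 1.702]
wrist_force: [0.1, -0.4, -0.5]
width: 0.502
t 5.75 pos [0.5517 0.17   0.1131] F [ 0.1 -0.4 -0.5] w 0.502 q [ 0.1   0.57  1.51 -0.    1.07 -1.61]
turn [0. 0. 0.] shift [-0.3  0.4 27.1]
time_s: 6.12
ee_pos: [0.5513, 0.1702, 0.1005]
tcp_rot: [-3.141, -0.0, 1.702]
wrist_force: [-0.5, -0.4, -0.8]
width: 0.508
t 6.12 pos [0.5513 0.1702 0.1005] F [-0.5 -0.4 -0.8] w 0.508 q [ 0.1   0.58  1.52  0.    1.04 -1.61]
turn [-0.001 -0.     0.   ] shift [-0.5  0.8 14.5]
```

```bash
python3 -m creep '[[[0,0.3,5,0,0,0],[0,0.3,5,0,0,0],[0,0,2.5,0,0,0],[0,0,0,0,0,0]]]'
python3 -m creep '[[[0,0,0,0,0,0],[0,0,0,0,0,0],[0,0,0,0,0,0]]]' 80
python3 -m creep '[[[0,0,-30,0,0,0],[0,0,-40,0,0,0],[-45,-5,0,0,0,0],[-45,-5,0,0,0,0],[-45,-5,0,0,0,0],[-45,-5,0,0,0,0],[-45,-5,0,0,0,0],[-45,-5,0,0,0,0],[0,0,0,0,0,0],[0,0,0,0,0,0]]]' 
python3 -c "
from h import *
to(.546,-.2413,.14,65)
c,R,t,W=cups('top')
cv2.imwrite('pics/p1.png',cv2.resize(c['image'][170:250,150:310,::-1],(800,400),interpolation=3))"
```

```text
time_s: 6.62
ee_pos: [0.552, 0.1704, 0.0883]
tcp_rot: [-3.141, -0.0, 1.702]
wrist_force: [0.3, 1.6, -1.2]
width: 0.505
time_s: 7.0
ee_pos: [0.5523, 0.1702, 0.0887]
tcp_rot: [3.141, 0.0, 1.702]
wrist_force: [1.0, 0.2, 0.6]
width: 0.795
time_s: 8.25
ee_pos: [0.5576, -0.1008, 0.1586]
tcp_rot: [-3.141, -0.0, 1.702]
wrist_force: [0.9, -0.2, 0.0]
width: 0.801
t 8.25 pos [ 0.5576 -0.1008  0.1586] F [ 0.9 -0.2  0. ] w 0.801 q [-0.39  0.49  1.5   0.    1.15 -2.09]
turn [-0.    -0.     0.568] shift [-132.3   48.8   18.6]
top [209. 207.] 0.02 152 [550.9 173.7  35.1  47.    9.4] [0.5498 0.1712] z90 0.082
top [209. 207.] 0.036 150 [550.9 173.7  35.1  47.    9.4] [0.5498 0.1712] z90 0.082
top [344. 211.] 0.02 184 [ 546.2 -240.3   40.5   42.2   66.2] [ 0.5458 -0.2404] z90 0.047
top [344. 211.] 0.036 174 [ 546.2 -241.7   39.    41.5   63.9] [ 0.546  -0.2411] z90 0.047
```

View pics/p1.png

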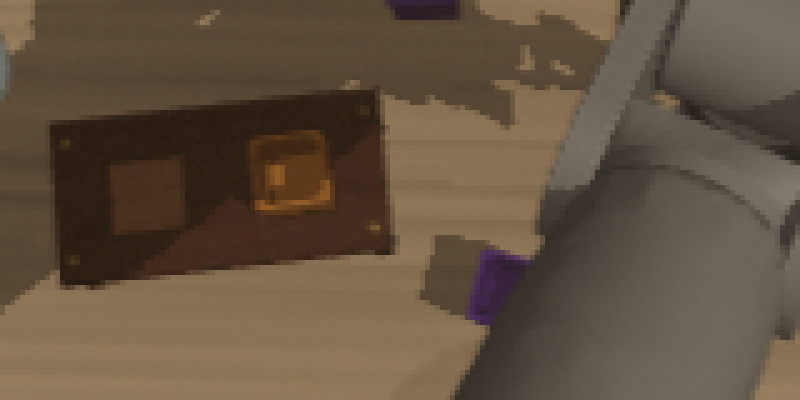

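The right-pocket cup is seated open side up (crop px 290,172), with its rim measured at z 0.082 as expected. On to cup_down.

```bash
python3 -m creep '[[[0,0,0,0,0,0.142],[0,0,0,0,0,0.142],[0,0,0,0,0,0.142],[0,0,0,0,0,0.142],[-33,12.2,4,0,0,0],[-33,12.2,4,0,0,0],[-33,12.2,4,0,0,0],[-33,12.2,4,0,0,0],[0,0,0,0,0,0],[0,0,0,0,0,0]]]' 100
python3 -c "
from h import *
to(.546,-.2413,.030,65)"
```

```text
time_s: 9.55
ee_pos: [0.5464, -0.2402, 0.1427]
tcp_rot: [-3.141, -0.0, 1.135]
wrist_force: [0.1, 0.3, -0.6]
width: 1.0
t 9.55 pos [ 0.5464 -0.2402  0.1427] F [ 0.1  0.3 -0.6] w 1.0 q [-0.61  0.57  1.41  0.    1.16 -1.75]
turn [-0.    -0.     0.001] shift [-1.200e+00  1.000e-01  1.127e+02]
```

```bash
python3 -m creep '[[[-1.2,0,38,0,0,0],[0,0,38,0,0,0],[0,0,28,0,0,0],[0,0,9,0,0,0],[0,0,0,0,0,0]]]' 100
python3 -m creep '[[[0,0,0,0,0,0],[0,0,0,0,0,0],[0,0,0,0,0,0],[0,0,0,0,0,0],[0,0,0,0,0,0],[0,0,0,0,0,0]]]' 40 30
python3 -m creep '[[[0,0,-35,0,0,0],[0,-20,-35,0,0,0],[0,-30,0,0,0,0],[0,-30,0,0,0,0],[0,0,0,-0.17,0,0],[0,0,0,-0.17,0,0],[0,0,0,-0.17,0,0],[0,0,0,-0.17,0,0],[0,0,0,-0.17,0,0],[0,0,0,-0.17,0,0],[0,0,0,0,0,0],[0,0,0,0,0,0]]]'
python3 -c "
from h import *
to(.473,-.207,.035,65,-58)
c,R,t=cam('scene');cv2.imwrite('pics/g2.png',cv2.resize(c['image'][130:250,150:310,::-1],(800,600),interpolation=3))"
```

```text
time_s: 10.18
ee_pos: [0.546, -0.242, 0.0301]
tcp_rot: [3.141, 0.0, 1.135]
wrist_force: [1.2, 0.3, -0.0]
width: 1.0
time_s: 10.92
ee_pos: [0.5459, -0.2429, 0.0306]
tcp_rot: [3.14, 0.0, 1.134]
wrist_force: [-2.1, 0.2, 6.0]
width: 0.489
time_s: 12.42
ee_pos: [0.5055, -0.195, 0.1608]
tcp_rot: [2.377, -0.011, 1.131]
wrist_force: [-0.6, -0.1, -0.2]
width: 0.485
t 12.43 pos [ 0.5055 -0.195   0.1608] F [-0.6 -0.1 -0.2] w 0.485 q [-0.65  0.23  2.1   1.17  0.17 -2.88]
turn [-0.247 -0.004 -0.011] shift [ -24.6 -119.6   46. ]
```

View pics/g2.png

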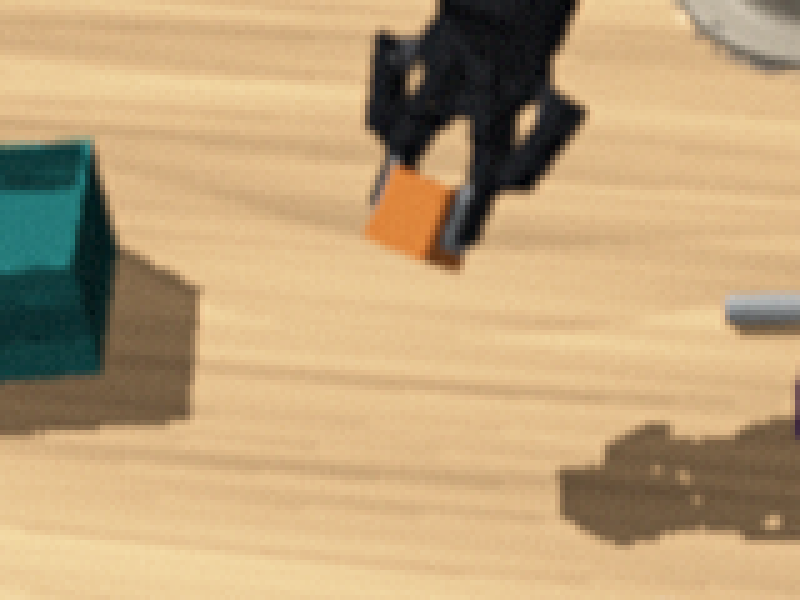

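The cup is held, tilted outward (crop px 410,220), but the wrist is nearing its singularity (j5 0.17, j6 at its limit). I will tilt the other way, inward, where j5 has plenty of range.

```bash
python3 -m creep '[[[0,0,0,0.17,0,0],[0,0,0,0.17,0,0],[0,0,0,0.17,0,0],[0,0,0,0.17,0,0],[0,0,0,0.085,0,0.0],[0,0,0,0,0,0],[0,-20,0,0,0,0.17],[0,-20,0,0,0,0],[0,0,0,0,0,0],[0,0,0,0,0,0]]]'
python3 -c "
from h import *
to(.47,-.18,.16,55,0)"
```

```text
time_s: 13.72
ee_pos: [0.4843, -0.1655, 0.1537]
tcp_rot: [2.902, -0.102, 1.015]
wrist_force: [0.8, -0.0, -0.5]
width: 0.491
t 13.72 pos [ 0.4843 -0.1655  0.1537] F [ 0.8 -0.  -0.5] w 0.491 q [-0.61  0.28  1.85  0.16  0.78 -1.71]
turn [ 0.237 -0.109  0.042] shift [-20.1  -3.4  -6.3]
```

```bash
python3 -m creep '[[[0,0,0,0.118,-0.055,0.02],[0,0,0,0.119,-0.054,0.02],[-10,0,-3,0,0,0],[-10,0,-3,0,0,0],[0,0,0,0.175,0,0],[0,0,0,0.175,0,0],[0,0,0,0.175,0,0],[0,0,0,0.175,0,0],[0,0,0,0.175,0,0],[0,0,0,0.175,0,0],[0,0,0,0,0,0],[0,0,0,0,0,0]]]'
python3 -c "
from h import *
to(.47,-.18,.06,55,60)"
```

```text
time_s: 15.22
ee_pos: [0.4724, -0.1818, 0.1603]
tcp_rot: [-2.096, -0.0, 0.961]
wrist_force: [0.1, -0.1, -0.2]
width: 0.487
t 15.22 pos [ 0.4724 -0.1818  0.1603] F [ 0.1 -0.1 -0.2] w 0.487 q [-0.6   0.91  1.08  0.01  2.21 -1.56]
turn [0.001 0.001 0.001] shift [ 0.  85.3 52.8]
```

```bash
python3 -m creep '[[[0,0,0,0.14,0,0],[0,33,13.4,0,0,0],[0,33,13.4,0,0,0],[0,32,13,0,0,0],[0,14,5.5,0,0,0],[0,0,0,0,0,0],[0,0,0,0,0,0]]]'
python3 -c "
from h import *
to(.47,-.18,.034,55,68)"
```

```text
time_s: 16.1
ee_pos: [0.4726, -0.1816, 0.0404]
tcp_rot: [-1.954, 0.0, 0.962]
wrist_force: [-0.3, -0.2, -0.6]
width: 0.486
t 16.1 pos [ 0.4726 -0.1816  0.0404] F [-0.3 -0.2 -0.6] w 0.486 q [-0.6   1.15  1.01  0.01  2.17 -1.56]
turn [-0.001  0.002  0.   ] shift [-0.2  4.8  5.2]
```

```bash
python3 -m creep '[[[0,5,2,0,0,0],[0,0,0,0,0,0],[0,0,0,0,0,0]]]'
python3 -m creep '[[[0,0,0,0,0,0],[0,0,0,0,0,0],[0,0,0,0,0,0],[0,0,-10,0,0,0],[0,0,-30,0,0,0],[0,-20,-40,0,0,0],[0,-20,-40,0,0,0],[0,0,0,0,0,0],[0,0,0,0,0,0]]]' 100
python3 - <<'E'
from h import *
to(.47,-.18,.15,55,0)
c,R,t,W=cups('top')
a=cv2.resize(c['image'][200:270,280:380,::-1],(571,400),interpolation=3)
m=(orange(c)&(W[...,2]>.005)&(W[...,1]<-.1));w=W[m];print(np.nanpercentile(w,[2,50,98],axis=0).round(3))
v,u=np.where(m)
for z in(0.0,.042):print(z,rect(plane(c,R,t,np.c_[u,v],z)))
v,u=np.where(m&(W[...,2]>.034));print(len(v),rect(plane(c,R,t,np.c_[u,v],.042)))
cv2.imwrite('pics/lay.png',a)
E
```

```text
time_s: 16.48
ee_pos: [0.4721, -0.1812, 0.0336]
tcp_rot: [-1.951, 0.001, 0.962]
wrist_force: [-0.5, -0.2, -1.6]
width: 0.486
time_s: 17.6
ee_pos: [0.551, -0.2362, 0.1141]
tcp_rot: [-1.949, 0.001, 0.962]
wrist_force: [-0.2, -0.1, -0.1]
width: 1.004
t 17.6 pos [ 0.551  -0.2362  0.1141] F [-0.2 -0.1 -0.1] w 1.004 q [-0.6   1.3   0.47  0.01  2.56 -1.56]
turn [-1.193e+00  2.000e-03  1.000e-03] shift [ -0.5 -98.6 -35.9]
top [210. 205.] 0.02 114 [559.8 175.   43.6  41.3   9.4] [0.5543 0.1697] z90 0.081
top [210. 205.] 0.036 109 [559.8 175.   43.6  41.3   9.4] [0.5543 0.1698] z90 0.081
top [177. 208.] 0.02 136 [544.1 269.1  37.1  36.5   1.1] [0.5448 0.2692] z90 0.042
top [177. 208.] 0.036 104 [544.1 269.1  37.1  36.5   1.1] [0.5439 0.2702] z90 0.042
[nan nan nan]
0.0 [0. 0. 0. 0. 0.]
0.042 [0. 0. 0. 0. 0.]
0 [0. 0. 0. 0. 0.]
  return np.nanmean(a, axis, out=out, keepdims=keepdims)
```

View pics/lay.png

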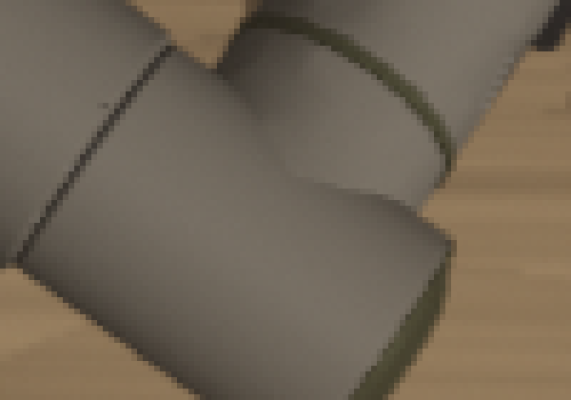

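The arm hides the cup in this picture. I will turn the tool back down and swing it aside.

```bash
python3 -m creep '[[[0,-20,0,-0.17,0,0],[0,-20,0,-0.17,0,0],[0,-20,0,-0.17,0,0],[20,0,0,-0.17,0,0],[40,0,0,-0.17,0,0],[40,0,0,-0.17,0,0],[40,0,0,-0.17,0,0],[40,-20,0,0,0,0],[40,-20,0,0,0,0],[0,0,0,0,0,0],[0,0,0,0,0,0]]]' 100
python3 - <<'E'
from h import *
to(.47,-.18,.15,55,0)
c,R,t=cam('top');W=pts(c,R,t)
m=(orange(c)&(W[...,2]>.005)&(W[...,1]<-.1));w=W[m];print(np.nanpercentile(w,[2,50,98],axis=0).round(3))
v,u=np.where(m)
for z in(0.0,.042):print(z,rect(plane(c,R,t,np.c_[u,v],z)))
v,u=np.where(m&(W[...,2]>.034));print(len(v),rect(plane(c,R,t,np.c_[u,v],.042)))
u0,v0=int(np.median(u)),int(np.median(v));print(u0,v0)
a=cv2.resize(c['image'][v0-30:v0+30,u0-50:u0+50,::-1],(500,300),interpolation=3)
c2,R2,t2=cam('scene');p=R2@np.array([.46,-.175,.02])+t2;u0,v0=int(c2['fx']*p[0]/p[2]+c2['cx']),int(c2['fy']*p[1]/p[2]+c2['cy'])
b=cv2.resize(c2['image'][v0-30:v0+30,u0-50:u0+50,::-1],(500,300),interpolation=3)
cv2.imwrite('pics/lay2.png',np.vstack([a,b]))
E
```

```text
time_s: 19.02
ee_pos: [0.6183, -0.0157, 0.165]
tcp_rot: [-3.139, 0.001, 0.962]
wrist_force: [-0.3, -0.5, -0.6]
width: 1.004
t 19.02 pos [ 0.6183 -0.0157  0.165 ] F [-0.3 -0.5 -0.6] w 1.004 q [-0.21  0.59  1.31 -0.    1.24 -1.18]
turn [-0.002  0.001  0.002] shift [-219.6  -27.2   15. ]
[[ 0.449 -0.206  0.006]
 [ 0.473 -0.184  0.042]
 [ 0.498 -0.158  0.048]]
0.0 [ 477.5 -186.8   42.9   51.5   52.2]
0.042 [ 472.3 -182.7   41.5   49.9   52.2]
192 [ 475.  -183.7   42.    43.3   55. ]
326 234
```

View pics/lay2.png

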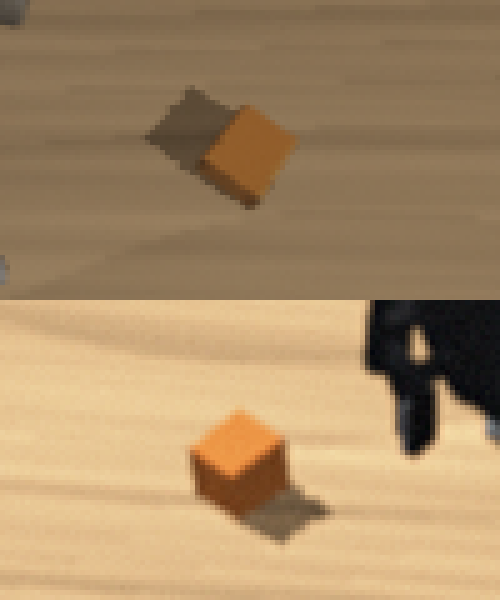

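The top crop shows the cup at px (326,234) as a flat-topped 42x43 mm block, with neither the mouth nor the foot's square mark facing up. Its position, 2 mm outward of where I released it, matches lying on its side with the mouth toward the base. Regrip with the tool tilted 20° outward.

```bash
python3 -m creep '[[[-44,-5.4,3,0,0,0],[-44,-5.4,3,0,0,0],[-44,-5.4,3,0,0,0],[-44,-5.4,3,0,0,0],[-43,-5.4,3,0,0,0],[0,0,0,-0.117,0,0],[0,0,0,-0.117,0,0],[0,0,0,-0.116,0,0],[0,0,0,0,0,0],[0,0,0,0,0,0]]]' 100
python3 -c "
from h import *
to(.471,-.181,.027,55,-20)"
```

```text
time_s: 20.38
ee_pos: [0.4717, -0.1802, 0.1511]
tcp_rot: [2.794, 0.001, 0.961]
wrist_force: [0.2, -0.2, -0.1]
width: 1.0
t 20.38 pos [ 0.4717 -0.1802  0.1511] F [ 0.2 -0.2 -0.1] w 1.0 q [-0.59  0.24  1.93 -0.01  0.62 -1.55]
turn [-0.001  0.     0.001] shift [ -1.  -42.6 116.6]
```

```bash
python3 -m creep '[[[-1,-13,36,0,0,0],[0,-13,36,0,0,0],[0,-10.6,28,0,0,0],[0,-6,16,0,0,0],[0,0,0,0,0,0]]]' 100
python3 -c "
from h import *
to(.471,-.181,.027,55,-20)"
python3 -m creep '[[[0,0,0,0,0,0],[0,0,0,0,0,0],[0,0,0,0,0,0],[0,0,0,0,0,0],[0,0,0,0,0,0],[0,0,0,0,0,0]]]' 40 30
python3 -m creep '[[[0,12,-33,0,0,0],[0,12,-33,0,0,0],[0,12,-33,0,0,0],[0,0,0,0.1745,0,0],[0,0,0,0.1745,0,0],[0,0,0,0.1745,0,0],[0,0,0,0.1745,0,0],[0,0,0,0.1745,0,0],[0,0,0,0.1745,0,0],[0,0,0,0.1745,0,0],[0,0,0,0.1745,0,0],[0,0,0,0.1745,0,0],[0,0,0,0,0,0],[0,0,0,0,0,0]]]'
python3 - <<'E'
from h import *
to(.471,-.181,.05,55,70)
c,R,t=cam('scene');cv2.imwrite('pics/g3.png',cv2.resize(c['image'][130:250,150:310,::-1],(800,600),interpolation=3))
E
```

```text
time_s: 21.0
ee_pos: [0.4705, -0.1804, 0.0262]
tcp_rot: [2.796, 0.001, 0.961]
wrist_force: [0.1, 0.2, -0.4]
width: 1.0
t 21.0 pos [ 0.4705 -0.1804  0.0262] F [ 0.1  0.2 -0.4] w 1.0 q [-0.6   0.49  2.01 -0.02  0.29 -1.54]
turn [-0.003  0.     0.002] shift [-0.2  1.  -0.5]
time_s: 21.75
ee_pos: [0.4709, -0.1804, 0.0282]
tcp_rot: [2.791, 0.001, 0.962]
wrist_force: [-2.9, 1.1, 6.0]
width: 0.502
time_s: 23.5
ee_pos: [0.4708, -0.1802, 0.1333]
tcp_rot: [-1.925, 0.001, 0.962]
wrist_force: [-0.4, 0.5, 0.7]
width: 0.496
t 23.5 pos [ 0.4708 -0.1802  0.1333] F [-0.4  0.5  0.7] w 0.496 q [-0.6   1.02  1.03  0.01  2.31 -1.56]
turn [0.005 0.002 0.   ] shift [-0.6 78.5 27.9]
```

View pics/g3.png

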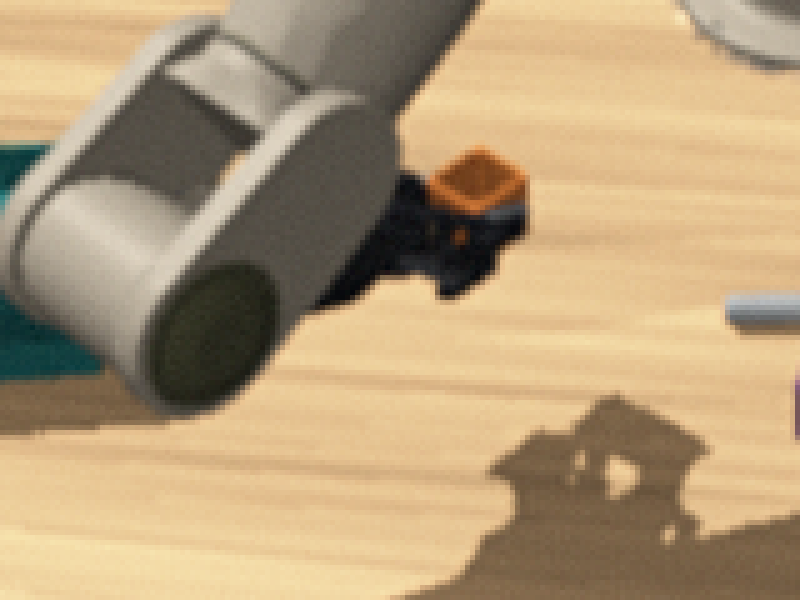

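The cup is now mouth up in the tilted gripper (crop px 478,175). I will set it on the ledge, then regrip it from above.

```bash
python3 -m creep '[[[0,30,11,0,0,0],[0,30,11,0,0,0],[0,22,8,0,0,0],[0,8,3,0,0,0],[0,4,1.5,0,0,0],[0,0,0,0,0,0],[0,0,0,0,0,0]]]'
python3 -c "
from h import *
to(.471,-.181,.030,55,70)"
```

```text
time_s: 24.42
ee_pos: [0.4706, -0.1802, 0.0331]
tcp_rot: [-1.921, 0.001, 0.962]
wrist_force: [-0.6, 0.7, 0.1]
width: 0.495
t 24.43 pos [ 0.4706 -0.1802  0.0331] F [-0.6  0.7  0.1] w 0.495 q [-0.6   1.17  1.    0.01  2.19 -1.56]
turn [0.001 0.002 0.   ] shift [-0.5  3.1  0.3]
```

```bash
python3 -m creep '[[[0,2.5,1,0,0,0],[0,0,0,0,0,0],[0,0,0,0,0,0]]]'
python3 -m creep '[[[0,0,0,0,0,0],[0,0,0,0,0,0],[0,0,0,0,0,0],[0,0,-10,0,0,0],[0,0,-30,0,0,0],[0,-10,-40,0,0,0],[0,-20,-40,-0.17,0,0],[0,-20,0,-0.17,0,0],[0,-20,0,-0.17,0,0],[0,-20,0,-0.17,0,0],[30,0,0,-0.17,0,0],[40,0,0,-0.17,0,0],[40,0,0,-0.17,0,0],[40,0,0,-0.03,0,0],[40,0,0,0,0,0],[20,0,0,0,0,0],[0,0,0,0,0,0],[0,0,0,0,0,0]]]' 100
python3 - <<'E'
from h import *
c,R,t=cam('top');W=pts(c,R,t)
m=(orange(c)&(W[...,2]>.005)&(W[...,1]<-.1));w=W[m];print(np.nanpercentile(w,[2,50,98],axis=0).round(3))
v,u=np.where(m&(W[...,2]>.034));r=rect(plane(c,R,t,np.c_[u,v],.044));print(len(v),r)
u0,v0=int(np.median(u)),int(np.median(v));print(u0,v0)
a=cv2.resize(c['image'][v0-30:v0+30,u0-50:u0+50,::-1],(500,300),interpolation=3)
cv2.imwrite('pics/up.png',a)
to(r[0]/1000,r[1]/1000,.13,55,0)
E
```

```text
time_s: 24.8
ee_pos: [0.4703, -0.18, 0.0298]
tcp_rot: [-1.92, 0.001, 0.962]
wrist_force: [-0.3, -0.1, -0.6]
width: 0.5
time_s: 27.05
ee_pos: [0.6431, -0.0455, 0.1446]
tcp_rot: [-3.14, 0.001, 0.961]
wrist_force: [-0.3, 0.3, 0.9]
width: 0.998
[[ 0.44  -0.202  0.006]
 [ 0.466 -0.177  0.038]
 [ 0.489 -0.152  0.048]]
65 [ 464.8 -177.    42.4   44.3   54. ]
323 236
t 27.1 pos [ 0.6431 -0.0456  0.1448] F [-1.5 -0.2  0.7] w 1.002 q [-0.25  0.67  1.24 -0.    1.24 -1.21]
turn [-0.002  0.001  0.001] shift [-209.9  -70.7   14.8]
```

View pics/up.png

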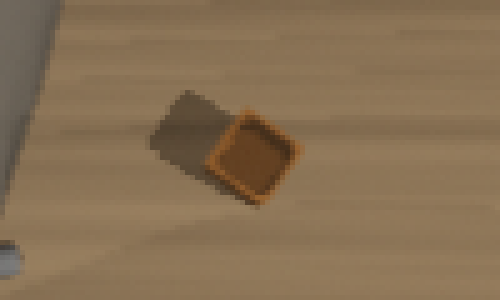

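The cup stands upright, mouth open (crop px 253,157), at (0.4648, -0.177). Grip it from above.

```bash
python3 -m creep '[[[-42,-14.2,3,0,0,0],[-42,-14.2,3,0,0,0],[-42,-14.2,3,0,0,0],[-42,-14.2,3,0,0,0],[-42,-14,3,0,0,0.017],[0,0,0,0,0,0],[0,0,0,0,0,0]]]' 100
python3 -c "
from h import *
to(.4648,-.177,.0465,54,0)"
```

```text
time_s: 27.98
ee_pos: [0.4654, -0.1768, 0.1303]
tcp_rot: [-3.141, 0.0, 0.944]
wrist_force: [0.3, 1.0, -0.2]
width: 0.999
t 27.98 pos [ 0.4654 -0.1768  0.1303] F [ 0.3  1.  -0.2] w 0.999 q [-0.6   0.39  1.74 -0.    1.01 -1.54]
turn [-0.001  0.     0.001] shift [-0.5 -0.4 83.8]
```

```bash
python3 -m creep '[[[-0.5,-0.4,30,0,0,0],[0,0,30,0,0,0],[0,0,17,0,0,0],[0,0,7,0,0,0],[0,0,0,0,0,0]]]' 100
python3 -m creep '[[[0,0,0,0,0,0],[0,0,0,0,0,0],[0,0,0,0,0,0],[0,0,0,0,0,0],[0,0,0,0,0,0],[0,0,0,0,0,0]]]' 40 30
python3 -m creep '[[[0,0,-25,0,0,0],[0,0,-40,0,0,0],[0,0,-40,0,0,-0.152],[0,0,-5,0,0,-0.152],[0,0,0,0,0,-0.152],[0,0,0,0,0,-0.152],[0,0,0,0,0,-0.152],[0,0,0,0,0,0],[0,0,0,0,0,0]]]'
python3 -c "
from h import *
to(.5403,.2590,.15,97.5)"
```

```text
time_s: 28.6
ee_pos: [0.4649, -0.1764, 0.046]
tcp_rot: [-3.14, 0.001, 0.945]
wrist_force: [-0.4, 0.1, 0.2]
width: 0.995
time_s: 29.35
ee_pos: [0.4649, -0.1767, 0.0467]
tcp_rot: [-3.141, 0.001, 0.945]
wrist_force: [-2.0, 0.3, 5.6]
width: 0.506
time_s: 30.48
ee_pos: [0.4647, -0.1766, 0.156]
tcp_rot: [-3.14, -0.001, 1.702]
wrist_force: [0.1, 0.5, -0.4]
width: 0.505
t 30.48 pos [ 0.4647 -0.1766  0.156 ] F [ 0.1  0.5 -0.4] w 0.505 q [-0.6   0.36  1.71 -0.    1.08 -2.3 ]
turn [-0.002 -0.001  0.   ] shift [422.  131.8   6. ]
```

```bash
python3 -m creep '[[[38.4,12,0,0,0,0],[38.4,12,0,0,0,0],[38.4,12,0,0,0,0],[38.4,12,0,0,0,0],[38.4,12,0,0,0,0],[38.4,12,0,0,0,0],[38.4,12,0,0,0,0],[38.4,12,0,0,0,0],[38.4,12,0,0,0,0],[38.4,12,0,0,0,0],[38,11.8,0,0,0,0],[0,0,0,0,0,0],[0,0,0,0,0,0],[0,0,0,0,0,0]]]'
python3 -c "
from h import *
to(.5403,.2590,.113,97.5)"
```

```text
time_s: 32.22
ee_pos: [0.5391, 0.2583, 0.1561]
tcp_rot: [-3.14, -0.0, 1.703]
wrist_force: [-0.1, 0.4, -1.7]
width: 0.502
t 32.23 pos [0.5391 0.2583 0.1561] F [-0.1  0.4 -1.7] w 0.502 q [ 0.25  0.56  1.39  0.    1.19 -1.45]
turn [-0.002 -0.     0.001] shift [ 0.5  1.3 43.1]
```

```bash
python3 -m creep '[[[0.5,1.2,20,0,0,0],[0,0,20,0,0,0],[0,0,4,0,0,0],[0,0,6,0,0,0],[0,0,6,0,0,0],[0,0,0,0,0,0],[0,0,0,0,0,0]]]'
python3 -c "
from h import *
to(.5403,.2590,.087,97.5)"
```

```text
time_s: 33.1
ee_pos: [0.5402, 0.2599, 0.1003]
tcp_rot: [-3.141, -0.001, 1.705]
wrist_force: [-0.1, 0.5, 0.5]
width: 0.505
t 33.1 pos [0.5402 0.2599 0.1003] F [-0.1  0.5  0.5] w 0.505 q [ 0.25  0.63  1.44  0.    1.08 -1.45]
turn [-0.001 -0.001  0.003] shift [-0.9  0.  13.3]
```

```bash
python3 -m creep '[[[-0.4,0,5,0,0,0],[-0.3,0,5,0,0,0],[0,0,2.5,0,0,0],[0,0,0,0,0,0]]]'
python3 -m creep '[[[0,0,0,0,0,0],[0,0,0,0,0,0],[0,0,0,0,0,0]]]' 80
python3 -m creep '[[[0,0,-30,0,0,0],[0,0,-40,0,0,0],[0,0,-40,0,0,0],[-45,-15,0,0,0,0],[-45,-15,0,0,0,0],[-45,-15,0,0,0,0],[-45,-15,0,0,0,0],[-45,-15,0,0,0,0],[-45,-15,0,0,0,0],[-45,-15,0,0,0,0],[-45,-15,0,0,0,0],[0,0,0,0,0,0],[0,0,0,0,0,0]]]' 
python3 - <<'E'
from h import *
to(.5403,.2590,.087,97.5)
c,R,t=cam('top');W=pts(c,R,t);m=orange(c)&(W[...,1]>.1)&(W[...,2]>.068)
k,l,s,ce=cv2.connectedComponentsWithStats(m.astype(np.uint8))
for i in range(1,k):
    if s[i,4]>20:
        v,u=np.where(l==i);print(s[i],rect(plane(c,R,t,np.c_[u,v],.082)),np.nanpercentile(W[l==i][:,2],[10,50,90]).round(4))
a=cv2.resize(c['image'][180:235,150:240,::-1],(655,400),interpolation=3)
cv2.imwrite('pics/fin.png',a)
E
```

```text
time_s: 33.6
ee_pos: [0.5399, 0.2593, 0.0872]
tcp_rot: [-3.139, -0.001, 1.705]
wrist_force: [0.6, 1.5, -1.2]
width: 0.502
time_s: 33.98
ee_pos: [0.5402, 0.2592, 0.0877]
tcp_rot: [-3.14, -0.001, 1.705]
wrist_force: [0.8, -0.7, -0.4]
width: 0.794
time_s: 35.6
ee_pos: [0.4695, -0.1133, 0.1975]
tcp_rot: [-3.14, -0.001, 1.705]
wrist_force: [0.1, 0.8, -0.0]
width: 0.801
t 35.6 pos [ 0.4695 -0.1133  0.1975] F [ 0.1  0.8 -0. ] w 0.801 q [-0.48  0.28  1.7  -0.    1.17 -2.18]
turn [-0.002 -0.001  0.003] shift [359.9 118.8 110.5]
```

View pics/fin.png

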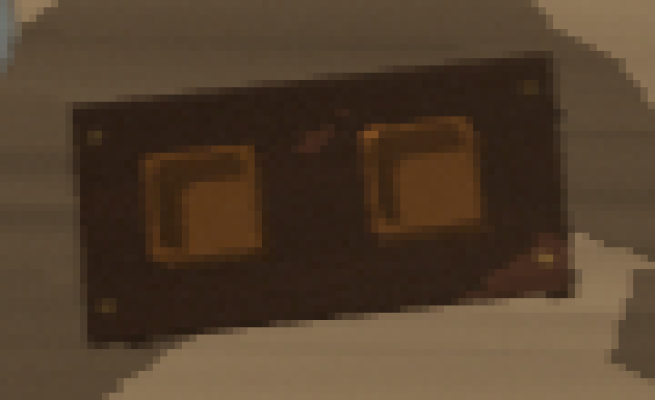

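Both cups look seated, open side up (crop px 203,205 and 422,175), but in shadow, so the colour mask missed the rims. I will check them by depth.

```bash
python3 - <<'E'
from h import *
c,R,t=cam('top');W=pts(c,R,t)
m=(W[...,2]>.068)&(W[...,2]<.1)&(abs(W[...,0]-.546)<.06)&(abs(W[...,1]-.2144)<.1)
k,l,s,ce=cv2.connectedComponentsWithStats(m.astype(np.uint8))
for i in range(1,k):
    if s[i,4]>15:
        v,u=np.where(l==i);w=W[l==i]
        print(s[i],rect(plane(c,R,t,np.c_[u,v],.082)),np.nanpercentile(w[:,2],[10,50,90]).round(4),
          'tilt fit',np.linalg.lstsq(np.c_[w[:,:2]-w[:,:2].mean(0),np.ones(len(w))],w[:,2],rcond=None)[0].round(3))
E
```

```text
[200 196  17  17 103] [551.7 168.1  45.8  45.    9.1] [0.0714 0.0801 0.0846] tilt fit [-0.     0.007  0.079]
[170 200  17  16 103] [538.8 256.5  45.7  45.5   8.8] [0.0729 0.0794 0.0837] tilt fit [ 0.006 -0.004  0.079]
```

```bash
python3 -c "
from plant import *
print(job_done())"
```

```text
the job is handed in; nothing more can be done
None
```

I put both orange cups back in the stand and handed the job in, at about 36 s on the robot's clock. `job_done()` reports no verdict. The cup that started upright is in the right pocket. The upside-down one is in the left: I laid it on its side, regripped it, stood it mouth up on the ledge and gripped it again from above.

**Final check, from the depth image:**

| | Right pocket | Left pocket |
|---|---|---|
| Rim height (median / 90th percentile; expected 0.082 m) | 0.080 / 0.085 m | 0.079 / 0.084 m |
| Mouth centre, distance from pocket centre | about 2 mm | about 3 mm |
| Tilt | under 0.01 rad | under 0.01 rad |

The gripper was open and clear of everything, and the wrist forces I read stayed at about 6 N or less.

**What went wrong or wasn't checked:**
- **First tilt:** tilting the upside-down cup outward ran the wrist close to its singularity, so I backed out and tilted it inward instead.
- **Colour check:** the final colour check of the rims found nothing because the stand was in shadow, so the depth check above replaces it.
- **Other objects:** I did not re-measure the jar, trays and spoon at the end. No contact with them showed in the forces or the pictures.

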